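# Find the heavy side of the winder's wheel and hold it down

### The job

The wheel of the hand-cranked coil winder has a heavy side that cannot be seen. Take its crank handle, turn the wheel well round (half a turn at least, a whole turn is better) to feel where the weight is, then bring the heavy side straight down and finish still holding the handle there, keeping the wheel still so that a weight can be glued on at the top. Leave the other things on the bench where they are.

Things in the scene. Friction and masses are not known exactly. Their poses are not given: they have to be found in the camera images.
- stand: the green bearing stand of the hand-cranked coil winder, fixed to the table: base plate 170 x 170 x 14 mm (centre 35 mm towards +y of the origin), bearing pedestal on the +y side, 164 mm high. Origin on the table straight under axle. z is up, y runs along the level axle; the wheel's crank side faces -y
- axle (a point): point on the axle's centre line in the plane of the wheel's crank face, 130 mm above the table; axes as the stand's. The plywood wheel (150 mm diameter, 36 mm thick) lies towards +y; its hub (34 mm diameter) stands 8 mm out towards -y; a steel disc (36 mm diameter, 6 mm thick) on the face opposite the crank balances the crank and handle
- wheel (a joint): angle q of the wheel, rad, about the stand's +y axis. 0: crank straight above the axle; pi/2: crank level, towards the stand's +x; pi: crank below. The crank's axis is 50 mm from the axle: (0.050 sin q, 0.050 cos q) in the stand's x and z from axle. It turns two whole turns either way from 0; the bearing drags evenly (0.30 N m) and holds the wheel where it is left
- grip (a point): point on the axis of the crank handle, a wooden sleeve 20 mm in diameter, 72 mm long, turning freely on a pin parallel to the axle. It spans 16 to 88 mm out from the wheel's crank face; this point is 62 mm out, 80 to 180 mm above the table. Take it here from above, one finger on each side across the axle's direction. Its axes turn with the sleeve
- below_axle (a point): fixed point 50 mm straight below the axle, mid wheel. The heavy side is a lead plug (0.42 to 0.58 kg) buried in the wheel 50 mm from the axle, at any angle from the crank, new each time. When straight down its middle is here. Its weight (up to 0.21 to 0.29 N m) is felt at the handle: with the drag, about 0.3 to 12 N; harder while it comes up, easier while it goes down
- sleeve: the crank handle itself (see the grip point); origin on its axis at the end next to the wheel, 16 mm out from the crank face; y along the axle; it turns freely on its pin
- clamp_a: bar clamp lying flat near the robot's right, steel bar 240 mm long along its x, red handle, 26 mm high; origin under the middle of the bar
- clamp_b: second bar clamp of the same make lying flat beyond the winder; origin under the middle of the bar
- tape: roll of tape lying flat, 96 mm outside diameter, 24 mm high, on the mat on the crank's side of the winder; origin under its centre
- caul: light wood block 140 x 35 x 22 mm (x, y, z) lying between the robot and the winder; origin under its centre
- glue: white glue bottle, 60 mm diameter, 160 mm tall, standing; origin under its centre
- screwdriver: screwdriver lying on the mat, handle towards its -x; origin at its underside
- jar: glass jar with a steel cap, 68 mm diameter, 75 mm tall, standing; origin under its centre

How it is judged:
On the way:
1. the crank has been turned well round, towards the far side from where it started (distance of grip from where it was at the start of the episode above 0.09 m), for 0.02 s.
At the end, for the whole second after the job is handed in: the wheel's heavy side (the buried plug) is within 20 degrees of straight below the axle, the wheel stands still (under 0.1 rad/s) and the gripper's fingers hold the crank handle with more than 3 N (distance between plug_c0 and below_axle below 0.0174 m and velocity of joint wheel between -0.1 and 0.1 rad/s and contact force between the fingers and sleeve above 3 N); the arm keeps its last pose, push and grip.
It fails at once if another thing on the bench was shifted by more than 40 mm (distance of any of clamp_a, clamp_b, tape, caul, glue, screwdriver, jar from where it was at the start of the episode above 0.04 m).
It also fails if it takes over 72 s, if anything falls off the work surface, if the arm or the gripper's body presses on something with over 40 N, if the wrist force passes 120 N, or if a joint passes its speed limit or range.

### The arm

A 6-joint arm with a two-finger parallel gripper is mounted at the origin on the work surface. World frame = base frame: x ahead of the robot, y to its left, z up, the work surface at z = 0. Lengths are in m, angles in rad, forces in N, time in s.
With the tool pointing down it reaches from about 0.325 to 1 m from the base axis. Payload 5.1 kg.
Tool frame: the origin (TCP) lies at the very end of the fingers, on their centre line; the grasp point (between the pads) lies 19 mm behind it (r.grip_depth is the distance from the TCP to the grasp point, in m); z points along the fingers, y is the line along which they close (so a half turn about z gives the same grasp; the last joint's range is limited). The gripper opens to 85 mm and grips with 20 to 120 N. Pads are 22 mm wide; open, the fingers measure 114 mm over their backs; the gripper's body (76 mm by 85 mm) begins 54 mm behind the grasp point. The pads swing forward as they close: fully open they stand 13 mm farther back than shut.
Start: joints at [-1.279, 0.124, 1.65, -0, 1.367, -0.083], TCP at [0.238, -0.605, 0.231] pointing down, gripper open.
Joint ranges: [-2.61, 2.61], [-1.02, 2.33], [0.03, 2.71], [-1.35, 4.49], [0.32, 2.68], [-2.91, 2.91]. Speed limits (rad/s): [2.57, 2.57, 3.14, 3.14, 3.14, 3.14].

### API

Orientations are given as a unit quaternion [w, x, y, z].
In Python, from cell import r gives the robot as it stands.
- The arm moves only by the shell command python3 -m handwheel 'ROWS' [OPENING]. ROWS is JSON, one flat list of numbers, 6 for each row, row after row: the shift along the tool's x, y, z in m, then the turn, a rotation vector about the tool's x, y, z in units of 5 degrees (1.0 is 5 degrees). A call has 1 to 5 rows; each row shifts and turns the commanded pose from where the row before left it, along the tool's axes as they then stand; what a row does not reach is not made up. A row lasts 1/10 s, in which the tool goes at most 50 mm and 8.59 degrees, less where a joint would pass 70% of its speed; a pose out of reach is approached as far as the arm can. A call with a gripper value outside its range is refused whole. OPENING is the finger opening in m, from 0 to 0.0854, set as the call begins (- or left out, the last holds). The fingers move at their own pace and stop on an object; the grip force is fixed at half the most. Time passes only in rows, so rows that do not move let the fingers close. It gives the time, the measured TCP pose, the force, the opening and the grip force at its end, in the units of the state.
- r.get_state(): the state, without advancing time (a new reading comes with each control period).
- r.capture(name): name is "side" or "top"; returns (picture, depth): 384x512x3 uint8, red, green, blue; 384x512 float32, m along the optical axis (not along the pixel's ray), 0 where there is no reading.
- r.camera_info(name): a dict with "fx", "fy", "cx", "cy" (pixels), "rvec" (rotation vector, rad) and "tvec" (3), from world to camera coordinates, as OpenCV has them. Camera axes: x right, y down, z forward; pixel columns grow to the right and rows downward; lengths in m; the calibration is good to about 2 mm. A picture is of the moment at which its call begins. camera_info takes no time and is no camera call.
- r.close_job(): hands the job in; it is judged then, once.
The state is a dict: "t": time; "qpos": joint angles; "qvel": joint speeds; "effort": joint torques, N m; "position": TCP position; "orientation": TCP orientation; "contact_force": force on the tool from outside, world axes, zero at the start; "moment": the same for the moment, N m; "opening": finger opening in m; "finger_force": force on a finger pad.
Only numpy, scipy, OpenCV 4.12 (cv2) and the standard library are available. Lean on these libraries where they do the work, as an engineer would, in place of code of your own. Each camera call takes 0.05 s, during which the arm holds its last target. There are 200 camera calls.

## Working session

There is one attempt and no reset: what is moved stays moved. The work goes in short steps, Python scripts to look and compute and a shell command to move; the robot and the scene stay as the last step left them, time stands still between calls to the robot, and variables do not carry over. Pictures are saved under pics/ and viewed, at most 10 in all, crops included, and the job is handed in when it is done.

```bash
ls; mkdir -p pics; python3 - <<'E'
from cell import r
import cv2,numpy as np
for n in("top","side"):
    p,d=r.capture(n); cv2.imwrite(f"pics/{n}0.png",p[:,:,::-1]); np.savez(f"{n}0.npz",p=p,d=d)
    print(n,r.camera_info(n))
print(r.get_state())
E
```

```text
pics
top {'fx': 395.0328600875741, 'fy': 395.0328600875741, 'cx': 256.2890621719962, 'cy': 190.61469704197128, 'rvec': array([ 2.13113398, -2.07776249,  0.23283481]), 'tvec': array([-0.11305488,  0.61098262,  1.01481488])}
side {'fx': 442.9573034064827, 'fy': 442.9573034064827, 'cx': 260.57010561058905, 'cy': 188.77295128213328, 'rvec': array([ 0.61777756, -2.66445254,  1.11224137]), 'tvec': array([0.46539551, 0.33437879, 1.12461654])}
{'t': 0.1, 'qpos': array([-1.27857250e+00,  1.24449258e-01,  1.65154148e+00, -3.10266068e-05,
        1.36751819e+00, -8.25948619e-02]), 'qvel': array([ 0.00105229, -0.00183748, -0.00208823,  0.00045493,  0.00212403,
        0.00170392]), 'effort': array([ 5.88532384e-04, -4.24930894e+01, -3.66654825e+01, -1.01117672e-05,
        3.93042021e-03, -2.84358435e-06]), 'position': array([ 0.23777423, -0.60434881,  0.2301675 ]), 'orientation': array([-9.51291264e-04,  9.82489170e-01,  1.86317236e-01, -1.15350557e-04]), 'contact_force': array([-0.27869761,  0.1320168 ,  0.40956463]), 'moment': array([-0.02287743, -0.02824325, -0.00095274]), 'finger_force': 0.0, 'opening': 0.08535719313526736}
```

View pics/top0.png

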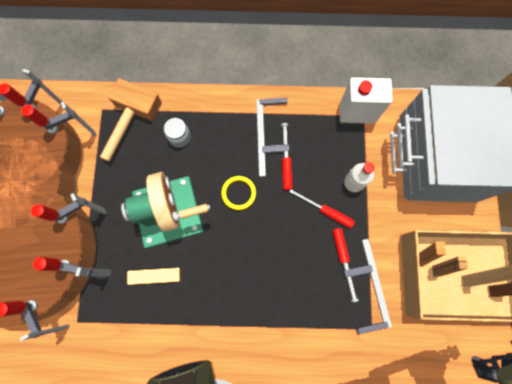

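View pics/side0.png

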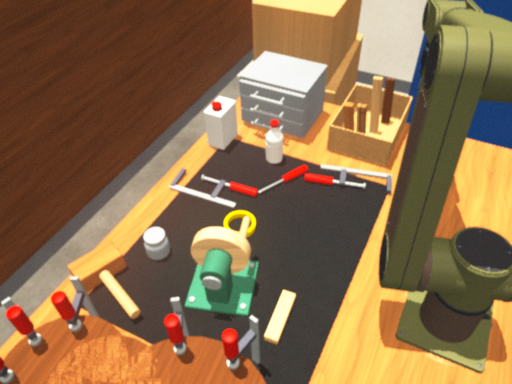

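The top view shows the winder around (165,210), its handle running from (180,215) to (208,209), and the green plate at its corners. The handle points to −y (image right) with a slight yaw. The side view shows the wheel at (222,248) and the handle near (245,228). Next I'll compute 3D points.

```bash
cat > h.py <<'E'
import numpy as np,cv2
from cell import r
def cloud(n,d):
    c=r.camera_info(n);R=cv2.Rodrigues(c["rvec"])[0]
    v,u=np.mgrid[:384,:512]
    P=np.stack([(u-c["cx"])/c["fx"]*d,(v-c["cy"])/c["fy"]*d,d],-1)
    return (P-c["tvec"])@R
E
python3 - <<'E'
from h import *
z=np.load("top0.npz");W=cloud("top",z["d"]);hsv=cv2.cvtColor(z["p"],cv2.COLOR_RGB2HSV)
print("mat z",W[300,250],"caul",W[276,152])
roi=np.zeros((384,512),bool);roi[165:255,115:215]=1
g=roi&(hsv[...,0]>60)&(hsv[...,0]<95)&(hsv[...,1]>100)
pl=g&(W[...,2]>.005)&(W[...,2]<.025)
print("plate n",pl.sum()); 
rc=cv2.minAreaRect(W[pl][:,:2].astype(np.float32)*1000);print("rect mm",rc,cv2.boxPoints(rc).round())
wd=roi&(hsv[...,0]<30)&(hsv[...,1]>40)&(W[...,2]>.06)
P=W[wd];print("wood",len(P),P.min(0),P.max(0))
m=np.zeros_like(roi);m[200:225,183:212]=1
H=W[wd&m];print("handle",len(H),H.min(0),H.max(0))
# upper ridge: median by y bin
vx=cv2.fitLine(H.astype(np.float32),cv2.DIST_HUBER,0,.001,.001).ravel();print("line",vx,"yawdeg",np.degrees(np.arctan2(vx[0],-vx[1])))
T=P[P[:,2]>.195];print("wheel top",len(T),T.mean(0),T[:,2].max())
vt=cv2.fitLine(T[:,:2].astype(np.float32),cv2.DIST_HUBER,0,.001,.001).ravel();print(vt)
z=np.load("side0.npz");W=cloud("side",z["d"]);hs=cv2.cvtColor(z["p"],cv2.COLOR_RGB2HSV)
g=(hs[...,0]>60)&(hs[...,0]<95)&(hs[...,1]>100)&(W[...,2]>.005)&(W[...,2]<.025)&(abs(W[...,0]-.5)<.3)
g[:, 300:]=0
rc=cv2.minAreaRect(W[g][:,:2].astype(np.float32)*1000);print("side plate",g.sum(),rc,cv2.boxPoints(rc).round())
m=np.zeros_like(g);m[215:245,232:256]=1
w=m&(hs[...,0]<25)&(W[...,2]>.06);H=W[w];print("side handle",len(H),H.min(0),H.max(0))
E
```

```text
mat z [ 3.20707761e-01 -8.77722865e-02  3.09044235e-04] caul [0.37821457 0.18095767 0.02135083]
plate n 1488
rect mm ((560.091064453125, 156.06138610839844), (170.31483459472656, 170.44940185546875), 17.720897674560547) [[453. 211.]
 [505.  49.]
 [667. 101.]
 [615. 263.]]
wood 1176 [ 0.37668523 -0.10087982  0.07067755] [0.63863826 0.17364778 1.12421613]
handle 201 [ 0.37668523 -0.10087982  0.14208364] [0.55842409 0.0842616  1.12421613]
line [-0.33209738  0.9432009  -0.00912647  0.5397653   0.05282905  0.15241508] yawdeg -160.60303
wheel top 299 [0.55899567 0.1317753  0.21885369] 1.1242161291992234
[0.8858624  0.46394804 0.5759898  0.14182317]
side plate 1698 ((557.1026000976562, 156.572021484375), (169.70545959472656, 170.01319885253906), 17.309167861938477) [[451. 212.]
 [501.  50.]
 [663. 101.]
 [613. 263.]]
side handle 71 [0.15188558 0.02509063 0.14442036] [0.5541781  0.70937182 1.03290217]
```

```bash
Z='[0,0,0,0,0,-1.7,0,0,0,0,0,-1.7,0,0,0,0,0,-1.7,0,0,0,0,0,-1.7,0,0,0,0,0,-1.7]'; 
python3 -m handwheel '[0,0,0,0,0,-1.7,0,0,0,0,0,-1.7,0,0,0,0,0,-1.7,0,0,0,0,0,-1.7,0,0,0,0,0,-1.7]' 0.0854
python3 -m handwheel '[0,0,0,0,0,-1.7,0,0,0,0,0,-1.7,0,0,0,0,0,-1.7,0,0,0,0,0,-1.7,0,0,0,0,0,-1.7]'
python3 -m handwheel '[0,0,0,0,0,-0.2]'
```

```text
t: 0.6
position: [0.2378, -0.6045, 0.2305]
orientation: [-0.001, 0.847, 0.532, 0.0]
contact_force: [-0.0, -0.4, 0.8]
opening: 0.0856
finger_force: 0.0
t: 1.1
position: [0.2378, -0.6045, 0.2305]
orientation: [-0.001, 0.596, 0.803, 0.0]
contact_force: [0.1, -0.4, -0.1]
opening: 0.0855
finger_force: 0.0
t: 1.2
position: [0.2378, -0.6046, 0.2306]
orientation: [-0.0, 0.591, 0.806, 0.0]
contact_force: [-0.7, 0.4, 0.6]
opening: 0.0854
finger_force: 0.0
```

```bash

python3 -m handwheel '[0.035,0.032,0,0,0,0,0.035,0.032,0,0,0,0,0.035,0.032,0,0,0,0,0.035,0.032,0,0,0,0,0.035,0.032,0,0,0,0]' >/dev/null
python3 -m handwheel '[0.035,0.032,0,0,0,0,0.035,0.032,0,0,0,0,0.035,0.032,0,0,0,0,0.035,0.032,0,0,0,0,0.035,0.032,0,0,0,0]'
python3 -m handwheel '[0.035,0.032,0,0,0,0,0.035,0.032,0,0,0,0,0.035,0.032,0,0,0,0,0.035,0.032,0,0,0,0,0.007,0.005,0,0,0,0]'
python3 - <<'E'
from h import *
s=r.get_state();print(s["position"],s["orientation"],s["qpos"])
p,d=r.capture("side");cv2.imwrite("pics/s1.png",cv2.resize(p[150:330,140:340,::-1],None,fx=3,fy=3))
W=cloud("side",d);hs=cv2.cvtColor(p,cv2.COLOR_RGB2HSV)
ax=np.array([.569,.123,.13]);X=np.array([.9537,.3007,0]);Y=np.array([-.3007,.9537,0])
for n in("top","side"):
    z=np.load(n+"0.npz");W=cloud(n,z["d"]);hs=cv2.cvtColor(z["p"],cv2.COLOR_RGB2HSV)
    S=np.stack([(W-ax)@X,(W-ax)@Y,W[...,2]-.13],-1)
    m=(hs[...,0]<30)&(S[...,1]<-.022)&(S[...,1]>-.082)&(np.hypot(S[...,0],S[...,2])<.09)
    H=S[m];
    if len(H)<5: print(n,len(H));continue
    A=np.c_[2*H[:,0],2*H[:,2],np.ones(len(H))]
    from scipy.optimize import least_squares
    f=least_squares(lambda c:np.hypot(H[:,0]-c[0],H[:,2]-c[1])-.010,[H[:,0].mean(),H[:,2].max()-.01],loss="soft_l1",f_scale=.002)
    q=np.degrees(np.arctan2(*f.x)); print(n,len(H),H.min(0),H.max(0),"axis",f.x,"q",q,"r",np.hypot(*f.x))
E
```

```text
t: 2.2
position: [0.4384, -0.173, 0.2313]
orientation: [0.0, 0.593, 0.805, 0.0]
contact_force: [0.7, -1.0, 0.6]
opening: 0.0855
finger_force: 0.0
t: 2.7
position: [0.5217, 0.009, 0.2311]
orientation: [-0.0, 0.591, 0.807, 0.0]
contact_force: [-0.6, -0.5, -0.1]
opening: 0.0855
finger_force: 0.0
[0.52170183 0.00903273 0.23112884] [-3.45958843e-04  5.90635031e-01  8.06938606e-01  4.76465565e-04] [-8.62175686e-02 -1.63312235e-01  1.93342132e+00  1.19732177e-03
  1.37158063e+00 -3.93559496e-01]
top 184 [-0.05633965 -0.0819359   0.01208364] [-0.03633847 -0.02231989  0.02851497] axis [-0.04641975  0.01407367] q -73.1336043838834 r 0.04850630116474082
side 130 [-0.05939978 -0.08100532  0.0141216 ] [-0.0392081  -0.02270058  0.02770775] axis [-0.04913914  0.01478955] q -73.24962867670179 r 0.051316531196217686
```

View pics/s1.png

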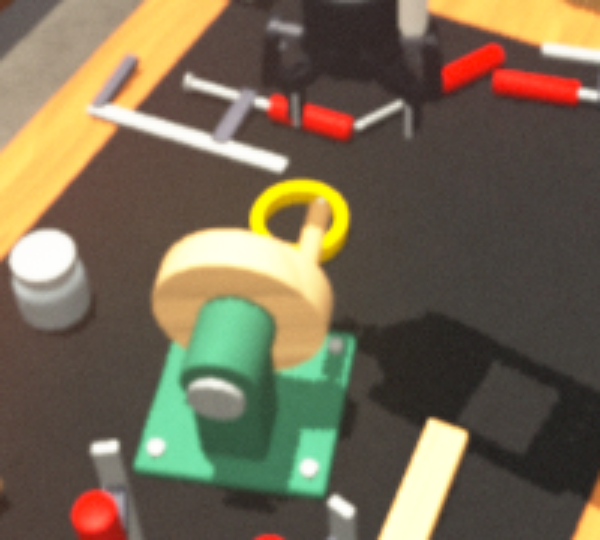

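The crop shows the open fingers at about (295–410, 120), short of the handle tip at (320,205). Both views agree: q ≈ −73°, crank radius 50 mm, and handle axis 144 mm up.

```bash

python3 -m handwheel '[0.016,0.016,0,0,0,0,0.016,0.016,0,0,0,0,0,0,0,0,0,0,0,0,0,0,0,0]'
python3 - <<'E'
from h import *
s=r.get_state()
ax=np.array([.569,.123,.13]);X=np.array([.9537,.3007,0]);Y=np.array([-.3007,.9537,0])
e=ax-.0478*X-.062*Y-s["position"];print("tool x",e@Y,"tool y",e@X,"down",s["position"][2]-.1254)
E
```

```text
t: 3.15
position: [0.5413, 0.0444, 0.231]
orientation: [-0.0, 0.592, 0.806, -0.001]
contact_force: [-0.7, 0.5, 0.8]
opening: 0.0856
finger_force: 0.0
tool x 0.004593140477684831 tool y 0.0022465409142697905 down 0.1056145519307474
```

```bash

python3 -m handwheel '[0.0045,0.002,0.02,0,0,0,0,0,0.03,0,0,0,0,0,0.03,0,0,0,0,0,0.026,0,0,0,0,0,0,0,0,0]'
python3 -m handwheel '[0,0,0,0,0,0,0,0,0,0,0,0,0,0,0,0,0,0]'
python3 - <<'E'
from h import *
p,d=r.capture("top");q,d=r.capture("side")
im=np.hstack([cv2.resize(p[160:270,100:230],(390,330)),cv2.resize(q[180:300,180:320],(385,330))])
cv2.imwrite("pics/c2.png",im[:,:,::-1])
E
```

```text
t: 3.65
position: [0.5386, 0.0488, 0.1208]
orientation: [-0.004, 0.592, 0.806, -0.003]
contact_force: [-0.5, 0.5, 0.1]
opening: 0.0854
finger_force: 0.0
t: 3.95
position: [0.5435, 0.0499, 0.1276]
orientation: [0.002, 0.592, 0.806, 0.001]
contact_force: [1.0, -0.3, 1.0]
opening: 0.0854
finger_force: 0.0
```

View pics/c2.png

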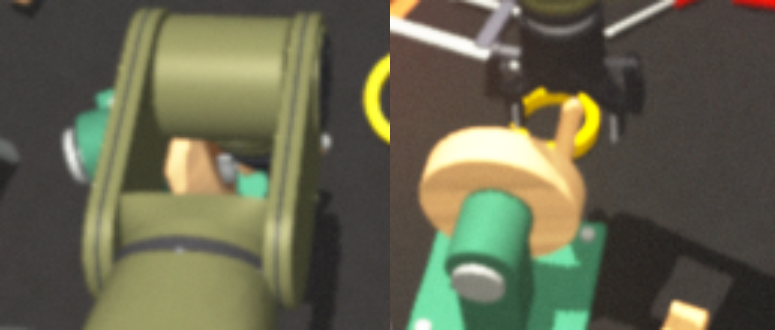

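The side crop shows the handle between the two open fingers, at about (568,130). I'll close on it now.

```bash

python3 -m handwheel '[0,0,0.002,0,0,0,0,0,0,0,0,0,0,0,0,0,0,0,0,0,0,0,0,0,0,0,0,0,0,0]' 0
python3 -m handwheel '[0,0,0,0,0,0,0,0,0,0,0,0,0,0,0,0,0,0,0,0,0,0,0,0,0,0,0,0,0,0]'
python3 -m handwheel '[0,0,0,0,0,0,0,0,0,0,0,0]'
```

```text
t: 4.55
position: [0.5416, 0.0501, 0.1234]
orientation: [-0.001, 0.591, 0.806, -0.001]
contact_force: [-3.7, -1.4, 2.2]
opening: 0.0182
finger_force: 58.4
t: 5.05
position: [0.5417, 0.0501, 0.1233]
orientation: [-0.001, 0.591, 0.806, -0.001]
contact_force: [-4.4, -1.5, 3.3]
opening: 0.0183
finger_force: 58.5
t: 5.25
position: [0.5416, 0.0501, 0.1233]
orientation: [-0.001, 0.591, 0.806, -0.001]
contact_force: [-5.0, -1.1, 3.9]
opening: 0.0184
finger_force: 58.5
```

```bash

python3 - <<'E'
import numpy as np
q=np.radians(-74+6*np.arange(61));y=50*np.diff(np.sin(q));z=-50*np.diff(np.cos(q))
for i in range(0,60,5): print(-74+6*i,[(round(a,1),round(b,1)) for a,b in zip(y[i:i+5],z[i:i+5])])
E
```

```text
-74 [(np.float64(1.7), np.float64(-4.9)), (np.float64(2.2), np.float64(-4.7)), (np.float64(2.7), np.float64(-4.5)), (np.float64(3.1), np.float64(-4.2)), (np.float64(3.6), np.float64(-3.8))]
-44 [(np.float64(3.9), np.float64(-3.4)), (np.float64(4.3), np.float64(-3.0)), (np.float64(4.6), np.float64(-2.5)), (np.float64(4.8), np.float64(-2.0)), (np.float64(5.0), np.float64(-1.5))]
-14 [(np.float64(5.1), np.float64(-1.0)), (np.float64(5.2), np.float64(-0.5)), (np.float64(5.2), np.float64(0.1)), (np.float64(5.2), np.float64(0.6)), (np.float64(5.1), np.float64(1.2))]
16 [(np.float64(4.9), np.float64(1.7)), (np.float64(4.7), np.float64(2.2)), (np.float64(4.5), np.float64(2.7)), (np.float64(4.2), np.float64(3.1)), (np.float64(3.8), np.float64(3.6))]
46 [(np.float64(3.4), np.float64(3.9)), (np.float64(3.0), np.float64(4.3)), (np.float64(2.5), np.float64(4.6)), (np.float64(2.0), np.float64(4.8)), (np.float64(1.5), np.float64(5.0))]
76 [(np.float64(1.0), np.float64(5.1)), (np.float64(0.5), np.float64(5.2)), (np.float64(-0.1), np.float64(5.2)), (np.float64(-0.6), np.float64(5.2)), (np.float64(-1.
[... 476 characters left out ...]
5)), (np.float64(-5.2), np.float64(-0.1)), (np.float64(-5.2), np.float64(-0.6)), (np.float64(-5.1), np.float64(-1.2))]
196 [(np.float64(-4.9), np.float64(-1.7)), (np.float64(-4.7), np.float64(-2.2)), (np.float64(-4.5), np.float64(-2.7)), (np.float64(-4.2), np.float64(-3.1)), (np.float64(-3.8), np.float64(-3.6))]
226 [(np.float64(-3.4), np.float64(-3.9)), (np.float64(-3.0), np.float64(-4.3)), (np.float64(-2.5), np.float64(-4.6)), (np.float64(-2.0), np.float64(-4.8)), (np.float64(-1.5), np.float64(-5.0))]
256 [(np.float64(-1.0), np.float64(-5.1)), (np.float64(-0.5), np.float64(-5.2)), (np.float64(0.1), np.float64(-5.2)), (np.float64(0.6), np.float64(-5.2)), (np.float64(1.2), np.float64(-5.1))]
```

```bash

python3 -m handwheel '[0,0.0017,-0.0049,0,0,0,0,0.0022,-0.0047,0,0,0,0,0.0027,-0.0045,0,0,0,0,0.0031,-0.0042,0,0,0,0,0.0036,-0.0038,0,0,0]' | tee -a log.txt
python3 -m handwheel '[0,0.0039,-0.0034,0,0,0,0,0.0043,-0.003,0,0,0,0,0.0046,-0.0025,0,0,0,0,0.0048,-0.002,0,0,0,0,0.005,-0.0015,0,0,0]'| tee -a log.txt
```

```text
t: 5.75
position: [0.5534, 0.0538, 0.1447]
orientation: [-0.002, 0.591, 0.806, -0.002]
contact_force: [-7.6, -3.1, -0.9]
opening: 0.0182
finger_force: 59.2
t: 6.25
position: [0.5752, 0.0606, 0.158]
orientation: [-0.001, 0.591, 0.806, -0.002]
contact_force: [-9.8, -3.2, 3.3]
opening: 0.0183
finger_force: 59.5
```

```bash

(python3 -m handwheel '[0,0.0051,-0.001,0,0,0,0,0.0052,-0.0005,0,0,0,0,0.0052,0.0001,0,0,0]'
python3 -m handwheel '[0,0.0052,0.0006,0,0,0,0,0.0051,0.0012,0,0,0]'
python3 -m handwheel '[0,0.0049,0.0017,0,0,0,0,0.0047,0.0022,0,0,0,0,0.0045,0.0027,0,0,0]'
python3 -m handwheel '[0,0.0042,0.0031,0,0,0,0,0.0038,0.0036,0,0,0]'
python3 -m handwheel '[0,0.0034,0.0039,0,0,0,0,0.003,0.0043,0,0,0,0,0.0025,0.0046,0,0,0]'
python3 -m handwheel '[0,0.002,0.0048,0,0,0,0,0.0015,0.005,0,0,0]'
python3 -m handwheel '[0,0.001,0.0051,0,0,0,0,0.0005,0.0052,0,0,0,0,-0.0001,0.0052,0,0,0]'
python3 -m handwheel '[0,-0.0006,0.0052,0,0,0,0,-0.0012,0.0051,0,0,0]' )| tee -a log.txt | grep -E "^t|pos|contact|finger"
```

```text
t: 6.55
position: [0.5903, 0.0653, 0.1597]
contact_force: [-9.5, -2.7, 3.8]
finger_force: 59.5
t: 6.75
position: [0.6002, 0.0683, 0.158]
contact_force: [-9.1, -3.5, 4.6]
finger_force: 59.6
t: 7.05
position: [0.6138, 0.0726, 0.1516]
contact_force: [-9.9, -3.9, 4.5]
finger_force: 59.7
t: 7.25
position: [0.6215, 0.075, 0.145]
contact_force: [-9.4, -3.0, 6.2]
finger_force: 59.7
t: 7.55
position: [0.6301, 0.0777, 0.1325]
contact_force: [-9.7, -3.9, 8.2]
finger_force: 59.9
t: 7.75
position: [0.6337, 0.0788, 0.123]
contact_force: [-8.8, -3.0, 8.9]
finger_force: 60.0
t: 8.05
position: [0.6354, 0.0794, 0.108]
contact_force: [-9.4, -2.8, 10.3]
finger_force: 60.1
t: 8.25
position: [0.6342, 0.079, 0.0983]
contact_force: [-9.1, -2.0, 11.5]
finger_force: 60.2
```

```bash

(python3 -m handwheel '[0,-0.0017,0.0049,0,0,0,0,-0.0022,0.0047,0,0,0,0,-0.0027,0.0045,0,0,0]'
python3 -m handwheel '[0,-0.0031,0.0042,0,0,0,0,-0.0036,0.0038,0,0,0]'
python3 -m handwheel '[0,-0.0039,0.0034,0,0,0,0,-0.0043,0.003,0,0,0,0,-0.0046,0.0025,0,0,0]'
python3 -m handwheel '[0,-0.0048,0.002,0,0,0,0,-0.005,0.0015,0,0,0]'
python3 -m handwheel '[0,-0.0051,0.001,0,0,0,0,-0.0052,0.0005,0,0,0,0,-0.0052,-0.0001,0,0,0]'
python3 -m handwheel '[0,-0.0052,-0.0006,0,0,0,0,-0.0051,-0.0012,0,0,0]'
python3 -m handwheel '[0,-0.0049,-0.0017,0,0,0,0,-0.0047,-0.0022,0,0,0,0,-0.0045,-0.0027,0,0,0]'
python3 -m handwheel '[0,-0.0042,-0.0031,0,0,0,0,-0.0038,-0.0036,0,0,0]'
python3 -m handwheel '[0,-0.0034,-0.0039,0,0,0,0,-0.003,-0.0043,0,0,0,0,-0.0025,-0.0046,0,0,0]'
python3 -m handwheel '[0,-0.002,-0.0048,0,0,0,0,-0.0015,-0.005,0,0,0]'
python3 -m handwheel '[0,-0.001,-0.0051,0,0,0,0,-0.0005,-0.0052,0,0,0,0,0.0001,-0.0052,0,0,0]'
python3 -m handwheel '[0,0.0006,-0.0052,0,0,0,0,0.0012,-0.0051,0,0,0]' )>> log.txt
cat > fit.py <<'E'
from h import *
import re,sys
from scipy.optimize import least_squares
t=open(sys.argv[1]).read()
g=lambda k:np.array([[float(v) for v in m.split(",")] for m in re.findall(k+r": \[(.*?)\]",t)])
P,F=g("position"),g("contact_force")
ax=np.array([.569,.123,.13]);X=np.array([.9537,.3007,0]);Y=np.array([-.3007,.9537,0])
x=(P-ax)@X;z=P[:,2]+.019-.13
c=least_squares(lambda c:np.hypot(x-c[0],z-c[1])-c[2],[0,0,.05]).x
q=np.arctan2(x-c[0],z-c[1]);fx=F@X
tau=-(fx*np.cos(q)-F[:,2]*np.sin(q))*.05   # torque the hand gives about +y
A=np.c_[np.ones(len(q)),np.cos(q),np.sin(q)]
s=np.linalg.lstsq(A,tau,rcond=None)[0]
print("circle",c);print("fit",s,"rms",np.std(tau-A@s),"n",len(q),"z force mean",F[:,2].mean())
# hand torque = drag - m g r sin(q+phi); down when q+phi=pi
print("amp",np.hypot(s[1],s[2]),"crank q for plug down, deg",180-np.degrees(np.arctan2(-s[1],-s[2])))
for a in zip(np.degrees(q).round(),tau.round(3),(A@s).round(3)):print(*a)
E
python3 fit.py log.txt
```

```text
circle [ 0.00012398 -0.00123341  0.05005431]
fit [0.3079318  0.19453229 0.1956704 ] rms 0.0226785791740406 n 22 z force mean 3.3000000000000003
amp 0.2759161406489474 crank q for plug down, deg 315.16711416941826
-46.0 0.318 0.304
-15.0 0.455 0.445
3.0 0.504 0.513
15.0 0.53 0.547
33.0 0.567 0.578
45.0 0.568 0.584
63.0 0.602 0.571
75.0 0.552 0.548
92.0 0.497 0.497
103.0 0.454 0.454
119.0 0.416 0.383
130.0 0.282 0.333
148.0 0.274 0.245
163.0 0.166 0.181
-176.0 0.12 0.101
-164.0 0.065 0.067
-146.0 -0.014 0.037
-134.0 0.039 0.032
-116.0 0.084 0.047
-104.0 0.061 0.071
-86.0 0.121 0.125
-74.0 0.173 0.172
```

```bash

python3 -m handwheel '[0,0.0017,-0.0049,0,0,0,0,0.0022,-0.0047,0,0,0,0,0.0027,-0.0045,0,0,0,0,0.0031,-0.0042,0,0,0,0,0.0034,-0.0036,0,0,0]' >/dev/null
python3 -m handwheel '[0,0,0,0,0,0,0,0,0,0,0,0,0,0,0,0,0,0,0,0,0,0,0,0,0,0,0,0,0,0]' >/dev/null
python3 -m handwheel '[0,0,0,0,0,0,0,0,0,0,0,0,0,0,0,0,0,0,0,0,0,0,0,0,0,0,0,0,0,0]' >/dev/null
python3 -m handwheel '[0,0,0,0,0,0,0,0,0,0,0,0,0,0,0,0,0,0,0,0,0,0,0,0,0,0,0,0,0,0]' | tee last.txt
python3 - <<'E'
from h import *
s=r.get_state();P=s["position"]
x=(P-[.569,.123,.13])@[.9537,.3007,0]-.0001;z=P[2]-.111+.0012
print("q",np.degrees(np.arctan2(x,z)),np.hypot(x,z))
p,d=r.capture("side")
z0=np.load("side0.npz")["p"]
cv2.imwrite("pics/f.png",np.hstack([p[100:340,100:360],z0[100:340,100:360]])[:,:,::-1])
E
```

```text
t: 13.25
position: [0.5547, 0.0542, 0.146]
orientation: [-0.0, 0.591, 0.806, -0.0]
contact_force: [-4.5, -3.6, 0.8]
opening: 0.0185
finger_force: 59.4
q -43.54036709059097 0.04997941386259569
```

View pics/f.png

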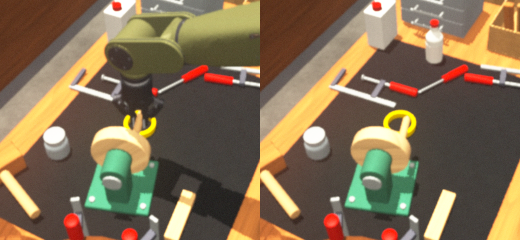

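The left half is now and the right half is the start. The handle is held at about (140,118), and the tape, jar, caul and clamp have not moved. The crank is at −43.5° against a target of −45°, and still. Handing in.

```bash
python3 -c "
from cell import r
print(r.close_job())"
```

```text
the job is handed in; nothing more can be done
None
```

I turned the wheel one whole turn and felt the heavy side come straight down at a crank angle of about −45°; the job is handed in with the handle still gripped (about 59 N) and the wheel still at about −43.5°; I have not seen the judge's verdict.

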